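Feed a specimen into the UV viewing cabinet

TASK

Take the boxed specimen with the green crystals and push it, box and all and right way up, through the orange sprung flap of the UV viewing cabinet, so that it rolls down inside and the flap falls shut behind it. Only then switch the lamp on by swinging the red-knobbed lever fully over, away from the feed-shelf side. Leave the other two specimen boxes and the mug where they are.

Things in the scene. Friction and masses are not known exactly. Their poses are not given: they have to be found in the camera images.
- green_box: The specimen to view: an open white card tray 70 mm long (its x) by 52 mm wide (its y), 24 mm high, with green pointed crystals fixed in it that rise to 42 mm; about 220 g. Origin at the centre of its underside, z up. Its sides are stiff and can be gripped across the 52 mm width or pushed on. Either end may go first.
- orange_box: Bystander: same white tray (70 x 52 x 24 mm) with an orange block of mineral rising to 38 mm. Origin at the centre of its underside. Must not be moved.
- grey_box: Bystander: same white tray (70 x 52 x 24 mm) with a dark grey rock rising to 41 mm. Origin at the centre of its underside. Must not be moved.
- mug: Bystander: white mug, 76 mm across, 90 mm high. Origin at the centre of its underside. Must not be moved.
- cabinet: UV viewing cabinet, fixed. Origin on the table under the middle of the mouth's front face; x points level into the cabinet (the way to push), y left, z up. Clear-walled housing x 0 to 280 mm, y -54 to 54, flat clear roof at z 155; black lamp head on the roof at x 220 to 275, up to z 195. A black block (x -55 to 35, y -162 to -80, top z 75) carries the lamp lever.
- feed (a point): Point on the level wooden feed shelf in front of the mouth, 75 mm out on its centre line: a good place to set the box down; axes as the cabinet's. The shelf has no rims: cabinet x -150 to -25 mm (then the first roller), y -75 to 75, top at z 95 mm.
- mouth (a point): Middle of the mouth's front face at the height of the feed shelf (0, 0, 95 mm in the cabinet); axes as the cabinet's. The mouth is 76 mm wide and 54 mm high, in a black front wall 12 mm thick (y -80 to 80, top z 155). A box whose middle is past the shelf's edge tips 19 degrees onto the rollers and may run down by itself; follow it with the push until its rear is level with the front wall.
- flap (a joint): Angle in rad of the orange flap (72 mm wide, 50 mm high, hinged along the top of the mouth): 0 hanging shut, up to 1.5 swung inwards and up. A light spring shuts it; pushing it open takes under 1 N at its lower edge.
- lamp (a joint): Lamp lever in rad: 0 off (leaning 0.5 rad from upright towards the cabinet's -x, the feed-shelf side), 1.0 on (leaning 0.5 rad to +x). It starts at 0 to 0.2, stays where it is left; moving it takes about 1 N at the knob.
- lamp_tip (a point): Centre of the red ball knob, 26 mm in diameter, at the end of the lamp lever; the lever is 80 mm long, its pivot 97 mm above the table at x -10, y -125 mm in the cabinet's frame, and it swings in the cabinet's x-z plane.
- chute_top (a point): Head of the roller chute, on the first roller, 17 mm in front of the mouth's front face. Free-turning rollers slope down from here through the mouth at 19 degrees, inside between walls 92 mm apart, to a rubber stop at cabinet x 210 mm, where the box comes to rest with its middle about 35 mm short of the stop.
Mind the look-alikes: they are no part of the job. What is shaped like the green_box but purple is not meant.

How it is judged (in metres and radians):
On the way, in this order (a step that is already met when the one before it is completed fails the run):
1. the green specimen's box is inside the cabinet past the flap, the flap has closed behind it and the lamp is still off (x of green_box in the frame of cabinet above 0.1 m and value of joint flap below 0.1 rad and value of joint lamp below 0.5 rad), for 0.1 s.
2. the lamp lever is swung over to on (value of joint lamp above 0.85 rad), for 0.1 s.
At the end, for the whole second after the job is handed in: Green specimen box right way up (within 0.5 rad, slope included), at rest inside, its middle 130 to 210 mm behind the mouth; flap shut (under 0.1 rad); lamp lever on (over 0.85 rad); other boxes and mug within 15 mm of where they stood (x of green_box in the frame of cabinet between 0.13 and 0.21 m and y of green_box in the frame of cabinet between -0.046 and 0.046 m and angle between green_box's own z axis and vertical below 0.5 rad and linear speed of green_box below 0.02 m/s and value of joint flap below 0.1 rad and value of joint lamp above 0.85 rad and distance of each of orange_box, grey_box, mug from where it was at the start of the episode below 0.015 m); the robot touches nothing.
It fails at once if the lamp is switched on before the specimen is inside (value of joint lamp above 0.5 rad and x of green_box in the frame of cabinet below 0.1 m).
It fails at once if the green specimen is tipped over (angle between green_box's own z axis and vertical above 1 rad).
It fails at once if a bystander is moved (distance of any of orange_box, grey_box, mug from where it was at the start of the episode above 0.03 m).
It also fails if it takes over 64 s, if anything falls off the work surface, if the arm or the gripper's body presses on something with over 40 N, if the wrist force passes 120 N, or if a joint passes its speed limit or range.

ROBOT

A 7-joint arm with a two-finger parallel gripper is mounted at the origin on the work surface. World frame = base frame: x ahead of the robot, y to its left, z up, the work surface at z = 0. Lengths are in mm, angles in rad, forces in N, time in s.
With the tool pointing down it reaches from about 350 to 900 mm from the base axis. Payload 8.1 kg.
Tool frame: the origin (TCP) lies on the front face of the gripper's body, between the roots of the fingers; the fingertips stand 66 mm ahead of it and the grasp point (between the pads) lies 47 mm ahead of it (robot.tcp_to_grasp is the distance from the TCP to the grasp point, in mm); z points along the fingers, y is the line along which they close (so a half turn about z gives the same grasp; the last joint's range is limited). The gripper opens to 92 mm and grips with 3 to 60 N. Pads are 19 mm wide; open, the fingers measure 130 mm over their backs; the gripper's body (75 mm by 190 mm) begins 47 mm behind the grasp point.
Start: joints at [1.042, 0.434, 0.025, 1.573, -0.012, 1.134, -0.075], TCP at [258.134, -569.214, 292.242] pointing down, gripper open.
Joint ranges: [-2.62, 2.62], [-0.44, 2.09], [-1.27, 1.32], [0.08, 2.57], [-1.32, 4.46], [0.12, 2], [-2.74, 2.74]. Speed limits (rad/s): [2.22, 2.22, 3.01, 3.01, 3.14, 3.14, 3.14].

INTERFACE

Orientations are given as [roll, pitch, yaw] about the fixed x, y, z axes, in that order (R = Rz(yaw) Ry(pitch) Rx(roll)).
In Python, from cell import observe, eyes, job, nets, robot gives the robot as it stands.
- The arm moves only by the shell command python3 -m jog 'ROWS' [FORCE]. ROWS is JSON, a list of rows, each a list of 3 entries, a list of its own where there are three numbers: the shift along the tool's x, y, z in units of 0.1 m (1.0 is 0.1 m), then the turn about the tool's z in units of pi rad (1.0 is pi rad), then the opening, from 0 (shut) to 1 (fully open). In form: [[[tx, ty, tz], spin, gripper], ...]. A call has 1 to 10 rows; each row shifts and turns the commanded pose from where the row before left it, along the tool's axes as they then stand; what a row does not reach is not made up. A row lasts 1/10 s, in which the tool goes at most 50 mm and 8.59 degrees, less where a joint would pass 70% of its speed; a pose out of reach is approached as far as the arm can. A call with a number of a shift or a turn outside -1 to 1 is refused whole. A call with a gripper value outside its range is refused whole. The fingers move at their own pace and stop on an object; FORCE is the grip in N (left out, the last holds). Time passes only in rows, so rows that do not move let the fingers close. It gives the time, the measured TCP pose, the force, the opening and the grip force at its end, in the units of the state.
- observe(): the state, without advancing time (a new reading comes with each control period).
- eyes.read_camera(name): name is "side" or "top" or "wrist"; returns the picture (420x560x3 uint8, blue, green, red); there is no depth.
- eyes.get_calibration(name): a dict with "fx", "fy", "cx", "cy" (pixels), "R" (3x3) and "t" (3): a world point X has camera coordinates R X + t; the wrist camera has in their place "tool_from_camera" (4x4, takes a point from camera to tool coordinates, whose origin is the TCP and whose axes are the flange's). Camera axes: x right, y down, z forward; pixel columns grow to the right and rows downward; lengths in mm; the calibration is good to about 2 mm. A picture is of the moment at which its call begins: read the wrist's pose just before it. get_calibration takes no time and is no camera call.
- job.finish_job(): hands the job in; it is judged then, once.
Trained networks look in the newest picture that a camera, given by its name, has taken for a name from the list of things; names that differ only in an ending like _2 or _b are one class to them, and where a whole thing is asked for, a point or a joint stands for the part that bears it (a point fixed in the world has none). Each returns a list of dicts, best first, with "p" (0 to 1); they miss things now and then, are a little off and sometimes report something else, mostly with a low value. They report only what shows in the picture. A call takes as long as a camera call. They do not tell look-alikes from the thing itself.
- nets.spot_in(camera, target): "extent" ([left, top, right, bottom] in pixels, round what is visible of it).
The state is a dict: "time": time; "joints": joint angles; "dq": joint speeds; "joint_torque": joint torques, N m; "tcp_pos": TCP position; "tool_rot": TCP orientation; "wrist_force": force on the tool from outside, world axes, zero at the start; "wrist_torque": the same for the moment, N m; "opening": finger opening in mm; "grasp_force": force on a finger pad.
Only numpy, scipy, OpenCV 4.12 (cv2) and the standard library are available. Lean on these libraries where they do the work, as an engineer would, in place of code of your own. Each camera call takes 0.05 s, during which the arm holds its last target. There are 200 camera calls.

## Working session

There is one attempt and no reset: what is moved stays moved. The work goes in short steps, Python scripts to look and compute and a shell command to move; the robot and the scene stay as the last step left them, time stands still between calls to the robot, and variables do not carry over. Pictures are saved under pics/ and viewed, at most 10 in all, crops included, and the job is handed in when it is done.

```bash
ls; mkdir -p pics
python3 - <<'E'
from cell import observe, eyes, nets
import cv2
s=observe(); print({k:s[k] for k in('time','tcp_pos','tool_rot','opening')})
for c in('side','top'):
    im=eyes.read_camera(c); cv2.imwrite(f'pics/{c}0.png',im)
    k=eyes.get_calibration(c); print(c,{a:(v if not hasattr(v,'tolist') else v.tolist()) for a,v in k.items()})
    for t in('green_box','orange_box','grey_box','mug','cabinet','flap','lamp_tip'):
        print(t,[( [round(x) for x in d['extent']],round(d['p'],2)) for d in nets.spot_in(c,t)[:4]])
print(eyes.get_calibration('wrist'))
E
```

```text
pics
{'time': 0.0, 'tcp_pos': array([ 257.95901808, -568.81528041,  291.43730451]), 'tool_rot': array([-3.13998216e+00,  1.64566957e-04,  4.25824118e-01]), 'opening': 91.7378236705081}
side {'fx': 509.0961147955302, 'fy': 509.0961147955302, 'cx': 277.1366229316688, 'cy': 202.30794342457133, 'R': [[-0.9080696550152024, -0.4182115446759514, 0.022552284592169142], [-0.2727794360478629, 0.5497129878163638, -0.7895612770997678], [0.31780635756696446, -0.7231284359819915, -0.6132571925091931]], 't': [456.8356004822302, 236.61256376416446, 1152.6243268768674]}
green_box [([259, 306, 301, 343], 0.96), ([311, 288, 348, 322], 0.82), ([201, 355, 243, 386], 0.73), ([263, 363, 308, 404], 0.67)]
orange_box [([184, 306, 224, 331], 0.84)]
grey_box [([342, 176, 370, 194], 0.6)]
mug [([284, 121, 310, 157], 0.58), ([121, 139, 302, 280], 0.36)]
cabinet [([123, 141, 301, 283], 0.59)]
flap [([340, 174, 367, 198], 0.73), ([121, 143, 299, 283], 0.67)]
lamp_tip []
top {'fx': 417.7218864200232, 'fy': 417.7218864200232, 'cx': 282.91245584191495, 'cy': 207.12407719973825, 'R': [[-0.0053391195983982466, -0.99985
[... 418 characters left out ...]
312, 227], 0.32)]
grey_box [([370, 234, 390, 262], 0.96), ([153, 184, 180, 212], 0.46)]
mug [([396, 148, 444, 182], 0.94)]
cabinet [([217, 55, 309, 229], 0.57)]
flap [([171, 241, 194, 264], 0.63)]
lamp_tip [([292, 176, 303, 190], 0.6)]
{'fx': 362.28476803976537, 'fy': 362.28476803976537, 'cx': 280.6954873019158, 'cy': 208.3315602261131, 'tool_from_camera': array([[-4.17834017e-04, -9.66161017e-01, -2.57939364e-01,
         7.03183012e+01],
       [ 9.99999698e-01, -2.34523492e-04, -7.41439506e-04,
        -5.73300702e-03],
       [ 6.55857106e-04, -2.57939596e-01,  9.66160822e-01,
        -9.18614244e+01],
       [ 0.00000000e+00,  0.00000000e+00,  0.00000000e+00,
         1.00000000e+00]])}
```

View pics/top0.png

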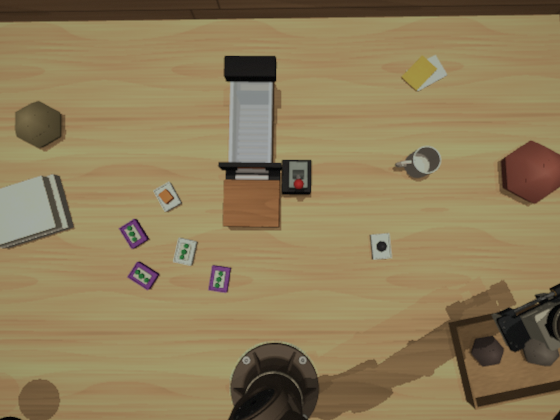

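View pics/side0.png

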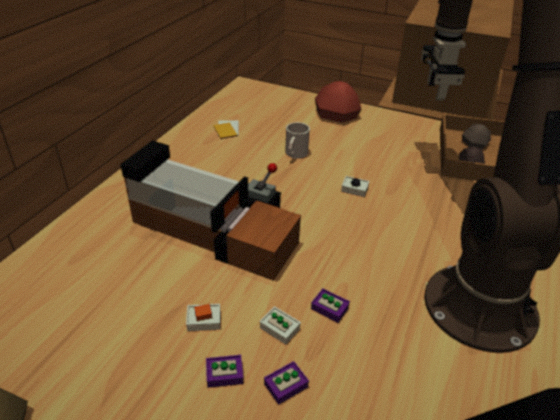

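Candidates in the top view are three purple trays at (134,234), (144,275) and (220,279), and one white tray with green crystals at (185,252), which is (280,324) in the side view. The white one fits "white card tray, green crystals", and the purple ones are look-alikes. The orange box is at (167,197), the grey box at (381,247) and the mug at (425,160). The cabinet shelf is at (252,203) and the red knob at (298,184).

```bash
cat > h.py <<'E'
import numpy as np, cv2
from cell import observe, eyes, nets
from scipy.spatial.transform import Rotation as Ro
def unproj(c,uv,z):
    k=eyes.get_calibration(c); R=np.array(k['R']);t=np.array(k['t'])
    d=R.T@np.array([(uv[0]-k['cx'])/k['fx'],(uv[1]-k['cy'])/k['fy'],1]); o=-R.T@t
    return o+d*(z-o[2])/d[2]
def proj(c,X):
    k=eyes.get_calibration(c); p=np.array(k['R'])@np.array(X)+np.array(k['t'])
    return np.array([k['fx']*p[0]/p[2]+k['cx'],k['fy']*p[1]/p[2]+k['cy']])
def wrist_unproj(s,uv,z):
    k=eyes.get_calibration('wrist');T=k['tool_from_camera'];R=Ro.from_euler('xyz',s['tool_rot']).as_matrix()
    d=R@T[:3,:3]@np.array([(uv[0]-k['cx'])/k['fx'],(uv[1]-k['cy'])/k['fy'],1]);o=R@T[:3,3]+s['tcp_pos']
    return o+d*(z-o[2])/d[2]
def wrist_proj(s,X):
    k=eyes.get_calibration('wrist');T=k['tool_from_camera'];R=Ro.from_euler('xyz',s['tool_rot']).as_matrix()
    p=T[:3,:3].T@(R.T@(np.array(X)-s['tcp_pos'])-T[:3,3]); return np.array([k['fx']*p[0]/p[2]+k['cx'],k['fy']*p[1]/p[2]+k['cy']])
E
python3 - <<'E'
from h import *
im=cv2.imread('pics/top0.png')
a=cv2.resize(im[225:295,115:240],None,fx=6,fy=6,interpolation=cv2.INTER_CUBIC)
b=cv2.resize(im[145:240,200:325],None,fx=6,fy=6,interpolation=cv2.INTER_CUBIC)[:570]
cv2.imwrite('pics/crop.png',a);cv2.imwrite('pics/crop2.png',b)
hsv=cv2.cvtColor(im,cv2.COLOR_BGR2HSV)
m=((hsv[...,1]<60)&(hsv[...,2]>110)).astype(np.uint8);m2=np.zeros_like(m);m2[235:270,168:202]=m[235:270,168:202]
pts=np.argwhere(m2)[:,::-1].astype(np.float32)
P=np.array([unproj('top',p,24)[:2] for p in pts],np.float32);r=cv2.minAreaRect(P);print('green',r,cv2.boxPoints(r).tolist())
# shelf
w=((abs(hsv[...,0].astype(int)-10)<7)&(hsv[...,1]>120)&(hsv[...,2]<170)).astype(np.uint8);w2=np.zeros_like(w);w2[178:230,218:284]=w[178:230,218:284]
w2=cv2.morphologyEx(w2,cv2.MORPH_OPEN,np.ones((5,5)))
P=np.array([unproj('top',p,95)[:2] for p in np.argwhere(w2)[:,::-1]],np.float32);r=cv2.minAreaRect(P);print('shelf',r,cv2.boxPoints(r).tolist())
m=((hsv[...,1]>170)&((hsv[...,0]<6)|(hsv[...,0]>174))&(hsv[...,2]>120));q=np.argwhere(m[170:200,285:312])[:,::-1].mean(0)+[285,170];print('knob',q,unproj('top',q,165))
# black front wall top
E
```

```text
green ((382.7699279785156, 253.57659912109375), (54.27663040161133, 71.62494659423828), 77.39716339111328) [[341.8989562988281, 234.9061279296875], [411.7981872558594, 219.27816772460938], [423.6408996582031, 272.2470703125], [353.7416687011719, 287.8750305175781]]Traceback (most recent call last):
  File "<stdin>", line 13, in <module>
  File "h.py", line 5, in unproj
    k=eyes.get_calibration(c); R=np.array(k['R']);t=np.array(k['t'])
ValueError: time passes only in moves, steps and waits
```

View pics/crop.png

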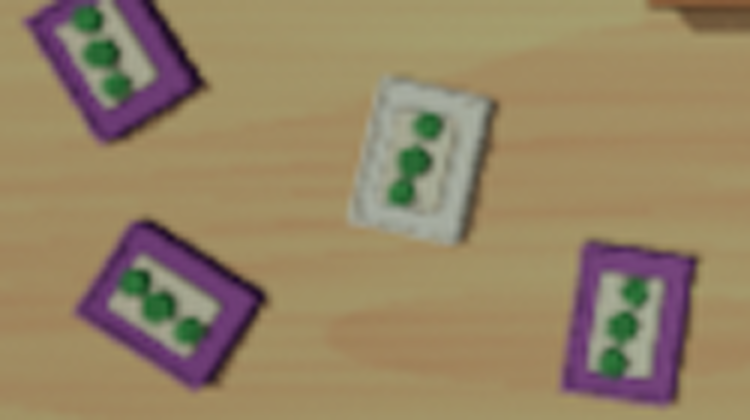

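View pics/crop2.png

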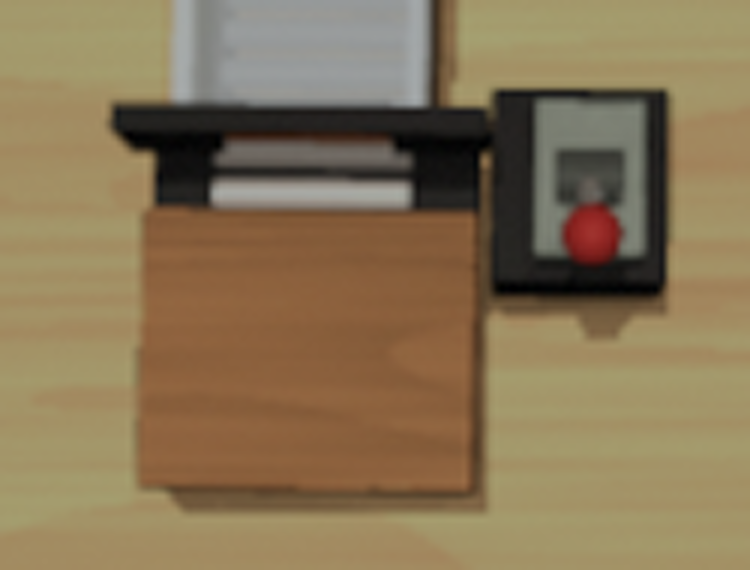

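The crop confirms it: the only white tray with green crystals is at crop (423,160), which is top (185,252). The three purple ones are look-alikes. In the second crop the shelf corners are at (145,210), (475,210), (470,492) and (138,488), and the red knob is at (592,233), leaning to the shelf side.

```bash
sed -i 's/^def unproj/import functools\nfrom types import SimpleNamespace\n_e=eyes\neyes=SimpleNamespace(get_calibration=functools.lru_cache(None)(_e.get_calibration),read_camera=_e.read_camera)\ndef unproj/' h.py
cat >> h.py <<'E'
def go(target,yaw):
    "shift in the tool's axes (0.1 m) and spin (pi) to a TCP target with world yaw, tool down; spin is to be done after the shift"
    s=observe();R=Ro.from_euler('xyz',s['tool_rot']).as_matrix()
    d=R.T@(np.array(target)-s['tcp_pos'])/100
    dy=(yaw-s['tool_rot'][2]+np.pi/2)%np.pi-np.pi/2
    print('t',round(s['time'],2),'tcp',np.round(s['tcp_pos'],1),'rot',np.round(s['tool_rot'],3),'| shift',np.round(d,3),'spin',round(-dy/np.pi,4))
E
python3 - <<'E'
from h import *
px=lambda u,v:(u/6+200,v/6+145)
C=[unproj('top',px(*p),95) for p in((145,210),(475,210),(470,492),(138,488))]
print(np.round(C,1))
c=np.mean(C,0); e=(C[0]-C[3]+C[1]-C[2]);yaw=np.arctan2(e[1],e[0]);e2=C[0]-C[1]+C[3]-C[2];print('yaw',yaw,np.arctan2(e2[1],e2[0])-np.pi/2)
ex=np.array([np.cos(yaw),np.sin(yaw)]);print('origin from shelf',c[:2]+87.5*ex)
k=unproj('top',px(592,233),167);print('knob',k)
print('wall front top L,R',unproj('top',px(113,108+25),155),unproj('top',px(490,140),155))
go([450,0,290],-0.22);go([383,254,200],-0.22)
E
```

```text
[[575.4 129.9  95. ]
 [574.3 -17.9  95. ]
 [448.4 -15.1  95. ]
 [451.  132.6  95. ]]
yaw -0.021743750076789345 -0.012554671840419473
origin from shelf [599.76406869  55.47859249]
knob [554.79698422 -68.47543782 167.        ]
wall front top L,R [600.47103257 134.27140924 155.        ] [596.20755467 -25.86712691 155.        ]
t 0.8 tcp [ 258.2 -569.2  292.2] rot [ 3.142 -0.     0.426] | shift [ 4.098 -4.392  0.022] spin 0.2056
t 0.8 tcp [ 258.2 -569.2  292.2] rot [ 3.142 -0.     0.426] | shift [ 4.537 -6.982  0.922] spin 0.2056
```

```bash
python3 -m jog '[[[0.31,-0.34,0],0,1],[[0.31,-0.34,0],0,1],[[0.31,-0.34,0],0,1],[[0.31,-0.34,0],0,1],[[0.31,-0.34,0],0,1],[[0.31,-0.34,0],0,1],[[0.31,-0.34,0],0,1],[[0.31,-0.34,0],0,1],[[0.31,-0.34,0],0,1],[[0.31,-0.34,0],0,1]]'
python3 - <<'E'
from h import *
go([450,100,240],-.22)
E
```

```text
time: 1.8
tcp_pos: [400.3, -129.8, 292.6]
tool_rot: [3.141, -0.001, 0.425]
wrist_force: [1.5, -0.5, 1.0]
opening: 91.8
grasp_force: 0.0
t 1.8 tcp [ 400.3 -129.8  292.6] rot [ 3.141e+00 -1.000e-03  4.250e-01] | shift [ 1.401 -1.888  0.525] spin 0.2055
```

```bash
python3 -m jog '[[[0.16,-0.4,0],0,1],[[0.16,-0.4,0],0,1],[[0.16,-0.4,0.1],0,1],[[0.16,-0.4,0.1],0,1],[[0.16,-0.4,0.1],0,1],[[0.16,-0.4,0.1],0,1],[[0.16,-0.4,0.1],0,1],[[0.16,-0.4,0.1],0,1],[[0.15,-0.37,0.1],0,1]]'
python3 -m jog '[[[0,0,0],0.042,1],[[0,0,0],0.042,1],[[0,0,0],0.042,1],[[0,0,0],0.042,1],[[0,0,0],0.0375,1],[[0,0,0],0,1]]'
python3 - <<'E'
from h import *
s=observe();im=eyes.read_camera('wrist');
hsv=cv2.cvtColor(im,cv2.COLOR_BGR2HSV)
p=wrist_proj(s,[383,254,24]);print(p)
d=nets.spot_in('wrist','green_box');print([([round(x) for x in q['extent']],round(q['p'],2)) for q in d[:4]])
q=min(d,key=lambda q:np.hypot(*(np.array([(q['extent'][0]+q['extent'][2])/2,(q['extent'][1]+q['extent'][3])/2])-p)))
l,t,r,b=[int(x) for x in q['extent']];l-=8;t-=8;r+=8;b+=8;l=max(l,0);t=max(t,0)
m=((hsv[...,1]<70)&(hsv[...,2]>90)).astype(np.uint8);m2=np.zeros_like(m);m2[t:b,l:r]=m[t:b,l:r]
n,lab,st,_=cv2.connectedComponentsWithStats(m2);i=1+st[1:,4].argmax();print(st[i])
c=cv2.findContours((lab==i).astype(np.uint8),cv2.RETR_EXTERNAL,cv2.CHAIN_APPROX_NONE)[0][0][:,0]
P=np.array([wrist_unproj(s,x,24)[:2] for x in c],np.float32);rc=cv2.minAreaRect(P);print(rc)
for x in cv2.boxPoints(rc): cv2.circle(im,tuple(int(a) for a in wrist_proj(s,[*x,24])),3,(0,0,255),-1)
cv2.imwrite('pics/w1.png',im)
go([rc[0][0],rc[0][1],69],-.22)
E
```

```text
time: 2.7
tcp_pos: [382.7, 254.7, 222.1]
tool_rot: [-3.141, -0.001, 0.426]
wrist_force: [0.2, 0.9, 0.1]
opening: 91.9
grasp_force: 0.0
time: 3.3
tcp_pos: [382.9, 252.7, 222.4]
tool_rot: [-3.142, -0.0, -0.222]
wrist_force: [0.5, -0.3, -0.2]
opening: 91.8
grasp_force: 0.0
[280.25337888 199.83589251]
[([378, 213, 443, 265], 0.93), ([159, 270, 217, 335], 0.74), ([249, 153, 312, 238], 0.73), ([34, 123, 149, 226], 0.59)]
[ 248  155   66   85 4638]
((384.2334899902344, 253.50775146484375), (52.7244873046875, 70.9813232421875), 77.28916931152344)
t 3.4 tcp [382.9 252.7 222.3] rot [-3.142 -0.    -0.216] | shift [ 0.011 -0.01   1.533] spin 0.0012
```

View pics/w1.png

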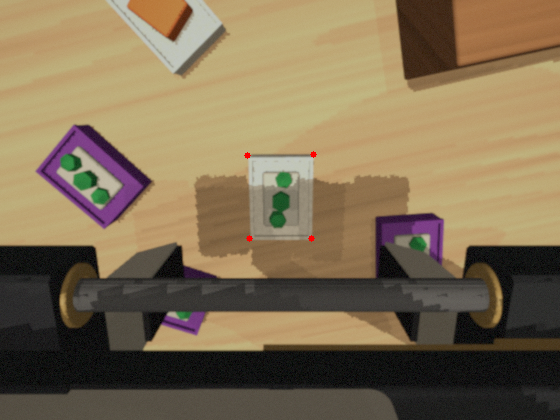

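The wrist view shows the white tray with green crystals at (280,197), upright between the fingers, with the fitted corners on its rim and the purple trays clear of the fingers. Next I go down and grip.

```bash
python3 -m jog '[[[0.01,-0.01,0.35],0,0.85],[[0,0,0.4],0,0.8],[[0,0,0.4],0,0.8],[[0,0,0.25],0,0.8],[[0,0,0.12],0,0.8],[[0,0,0],0,0.8]]' 20
python3 -m jog '[[[0,0,0],0,0.3],[[0,0,0],0,0.3],[[0,0,0],0,0.3],[[0,0,0],0,0.3],[[0,0,0],0,0.3]]' 20
```

```text
time: 4.0
tcp_pos: [383.2, 253.0, 68.7]
tool_rot: [3.139, 0.002, -0.217]
wrist_force: [-0.5, -0.7, 0.8]
opening: 73.4
grasp_force: 0.0
time: 4.5
tcp_pos: [384.5, 253.5, 71.0]
tool_rot: [-3.141, -0.001, -0.22]
wrist_force: [-0.7, -1.4, 7.3]
opening: 52.0
grasp_force: 20.0
```

```bash
python3 -m jog '[[[0,0,-0.2],0,0.3],[[0,0,-0.4],0,0.3],[[0,0,-0.45],0,0.3],[[0,0,-0.45],0,0.3],[[0,0,0],0,0.3]]' 20
python3 - <<'E'
from h import *
go([515,56,225],-.018)
E
```

```text
time: 5.0
tcp_pos: [386.1, 255.2, 225.7]
tool_rot: [-3.134, -0.007, -0.22]
wrist_force: [1.5, 0.7, -2.6]
opening: 52.3
grasp_force: 20.0
t 5.0 tcp [386.1 255.2 225.7] rot [-3.134 -0.007 -0.22 ] | shift [1.692 1.663 0.006] spin -0.0643
```

```bash
python3 -m jog '[[[0.24,0.24,0],0,0.3],[[0.24,0.24,0],0,0.3],[[0.24,0.24,0],0,0.3],[[0.24,0.24,0],0,0.3],[[0.24,0.24,0],0,0.3],[[0.24,0.24,0],0,0.3],[[0.24,0.24,0],0,0.3],[[0,0,0],-0.032,0.3],[[0,0,0],-0.032,0.3],[[0,0,0],0,0.3]]' 20
python3 - <<'E'
from h import *
s=observe();im=eyes.read_camera('wrist')
# overlay the predicted cabinet: shelf front edge corners, wall top corners
yaw=-.018;ex=np.array([np.cos(yaw),np.sin(yaw)]);ey=np.array([-ex[1],ex[0]])
for x,y,z in((-25,75,95),(-25,-75,95),(0,80,155),(0,-80,155),(0,38,149),(0,-38,149),(-17,38,95),(-17,-38,95)):
    w=np.array([599,55])+x*ex+y*ey;p=wrist_proj(s,[*w,z]);print((x,y,z),np.round(p))
    cv2.circle(im,tuple(int(a) for a in np.clip(p,-999,1999)),3,(0,0,255),-1)
cv2.imwrite('pics/w2.png',im);print(s['tcp_pos'],s['tool_rot'],s['opening'])
E
```

```text
time: 6.0
tcp_pos: [510.9, 52.3, 219.3]
tool_rot: [3.141, 0.001, -0.018]
wrist_force: [0.8, 0.2, -1.8]
opening: 51.9
grasp_force: 20.0
(-25, 75, 95) [145. 124.]
(-25, -75, 95) [403. 124.]
(0, 80, 155) [73. 65.]
(0, -80, 155) [470.  65.]
(0, 38, 149) [181.  67.]
(0, -38, 149) [362.  67.]
(-17, 38, 95) [208. 110.]
(-17, -38, 95) [340. 110.]
[510.856453    52.30873331 219.3139784 ] [ 3.14132557e+00  1.43494168e-03 -1.77551072e-02] 51.90295098252947
```

View pics/w2.png

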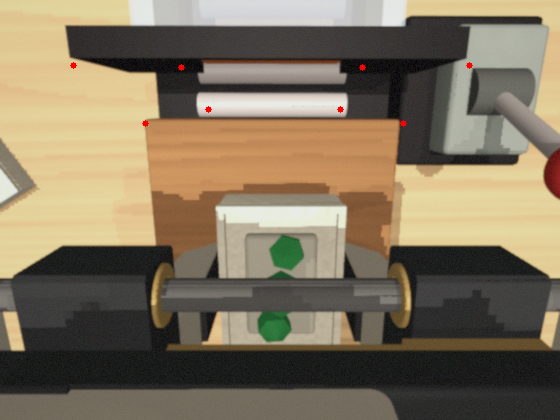

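The wrist view shows the box held level over the shelf. The wall top corners are at (67,57) and (467,57) and the shelf edge is at v≈121, so the cabinet origin is about 2–3 mm further out and 1 mm more to the left, at about (601,56). I set the box down.

```bash
python3 -m jog '[[[0.1,-0.05,0],0,0.3],[[0,0,0.2],0,0.3],[[0,0,0.15],0,0.3],[[0,0,0.1],0,0.3],[[0,0,0],0,0.3]]' 20; python3 -m jog '[[[0,0,0.02],0,0.3],[[0,0,0.02],0,0.3],[[0,0,0],0,0.3]]' 20
```

```text
time: 6.55
tcp_pos: [521.0, 57.9, 173.9]
tool_rot: [3.141, 0.002, -0.019]
wrist_force: [-0.4, -0.1, -2.9]
opening: 51.8
grasp_force: 20.0
time: 6.85
tcp_pos: [521.7, 57.6, 171.5]
tool_rot: [-3.142, -0.001, -0.019]
wrist_force: [0.4, 0.3, -2.1]
opening: 52.0
grasp_force: 20.0
```

```bash
python3 -m jog '[[[0,0,0.02],0,0.3],[[0,0,0.02],0,0.3],[[0,0,0],0,0.3]]' 20; python3 -m jog '[[[0,0,0.02],0,0.3],[[0,0,0],0,0.3]]' 20
```

```text
time: 7.15
tcp_pos: [521.3, 57.6, 167.0]
tool_rot: [3.141, 0.0, -0.019]
wrist_force: [0.1, 0.0, -2.6]
opening: 52.1
grasp_force: 20.0
time: 7.35
tcp_pos: [521.7, 57.6, 165.8]
tool_rot: [3.141, -0.001, -0.019]
wrist_force: [-1.7, 0.1, 5.1]
opening: 51.9
grasp_force: 20.0
```

```bash
python3 -m jog '[[[0,0,0],0,0.8],[[0,0,0],0,0.8],[[0,0,-0.02],0,0.8],[[-0.1,0,0],0,0.8],[[-0.2,0,0],0,0.8],[[-0.2,0,0],0,0.8],[[-0.1,0,0],0,0.8],[[0,0,0],0,0],[[0,0,0],0,0],[[0,0,0],0,0]]' 20;  python3 -m jog '[[[0,0,0],0,0],[[0,0,0],0,0],[[0,0,0],0,0]]' 20
python3 - <<'E'
from h import *
s=observe();im=eyes.read_camera('wrist');hsv=cv2.cvtColor(im,cv2.COLOR_BGR2HSV)
cv2.imwrite('pics/w3.png',im);go([480,57.5,167],-.018);print(s['opening'])
print([wrist_proj(s,[521+a,57.5+b,119]).round() for a,b in((35,26),(35,-26))])
E
```

```text
time: 8.35
tcp_pos: [462.5, 58.8, 167.4]
tool_rot: [-3.141, -0.001, -0.019]
wrist_force: [0.3, 0.4, 0.1]
opening: 53.8
grasp_force: 0.0
time: 8.65
tcp_pos: [461.7, 58.8, 167.1]
tool_rot: [-3.142, 0.0, -0.019]
wrist_force: [-0.3, 0.4, 0.2]
opening: 30.1
grasp_force: 0.0
t 8.7 tcp [461.6  58.7 167.2] rot [ 3.142  0.    -0.019] | shift [0.184 0.009 0.002] spin -0.0003
30.069721549110344
[array([208.,  43.]), array([354.,  40.])]
```

View pics/w3.png

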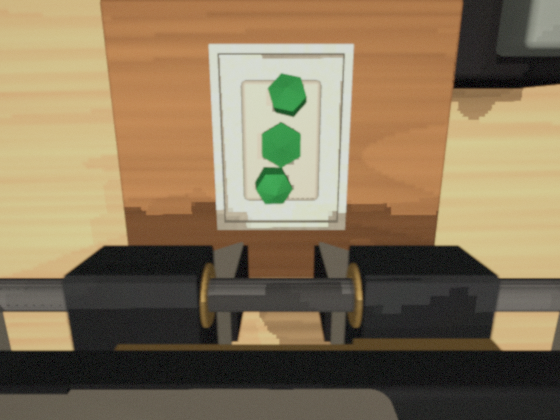

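The wrist view shows the box upright and square on the shelf, centred at column 282 between shelf edges at 108 and 457, with the half-shut fingers behind it. Next I push along tool x.

```bash
python3 -m jog '[[[0.1,0,0],0,0.2],[[0.12,0,0],0,0.2],[[0.12,0,0],0,0.2],[[0.12,0,0],0,0.2],[[0.12,0,0],0,0.2],[[0.12,0,0],0,0.2],[[0.12,0,0],0,0.2]]' 20;  python3 - <<'E'
from h import *
s=observe();go([588,56.3,167],-.018)
im=eyes.read_camera('side');cv2.imwrite('pics/s1.png',cv2.resize(im[120:300,110:320],None,fx=3,fy=3))
E
```

```text
time: 9.4
tcp_pos: [544.4, 57.1, 167.1]
tool_rot: [3.142, 0.0, -0.019]
wrist_force: [-2.4, 0.4, 1.2]
opening: 18.1
grasp_force: 1.0
t 9.4 tcp [544.4  57.1 167.1] rot [ 3.142  0.    -0.019] | shift [0.436 0.    0.001] spin -0.0003
```

View pics/s1.png

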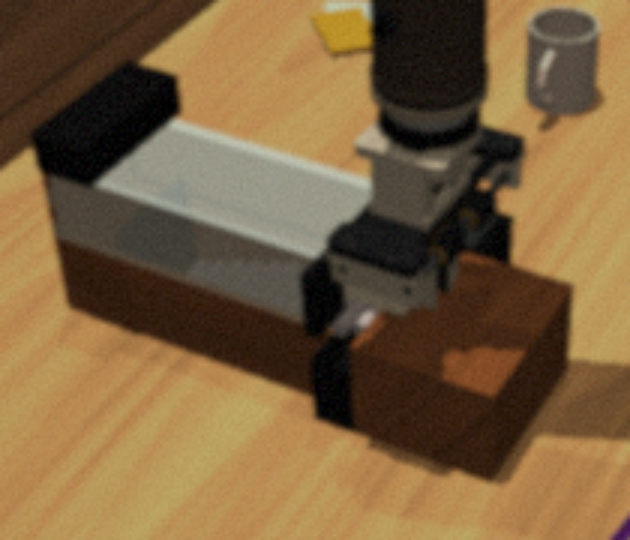

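The side view shows the hand at the wall and the box entering the mouth. I follow through to the front wall.

```bash
python3 -m jog '[[[0.12,0,0],0,0.2],[[0.12,0,0],0,0.2],[[0.1,0,0],0,0.2],[[0.09,0,0],0,0.2],[[0,0,0],0,0.2],[[0,0,0],0,0.2]]' 20;  python3 - <<'E'
from h import *
s=observe();go([588,56.3,167],-.018)
im=eyes.read_camera('side');a=cv2.resize(im[120:300,110:320],None,fx=2.6,fy=2.6)
im=eyes.read_camera('top');b=cv2.resize(im[40:240,200:325],None,fx=2.3,fy=2.34)
h=460;cv2.imwrite('pics/s2.png',np.hstack([a[:h],b[:h]])[:, :800])
E
```

```text
time: 10.05
tcp_pos: [586.3, 56.4, 167.1]
tool_rot: [3.142, 0.0, -0.019]
wrist_force: [-0.8, -0.4, -0.0]
opening: 18.6
grasp_force: 0.0
t 10.05 tcp [586.3  56.4 167.1] rot [ 3.142  0.    -0.019] | shift [0.017 0.001 0.001] spin -0.0003
```

View pics/s2.png

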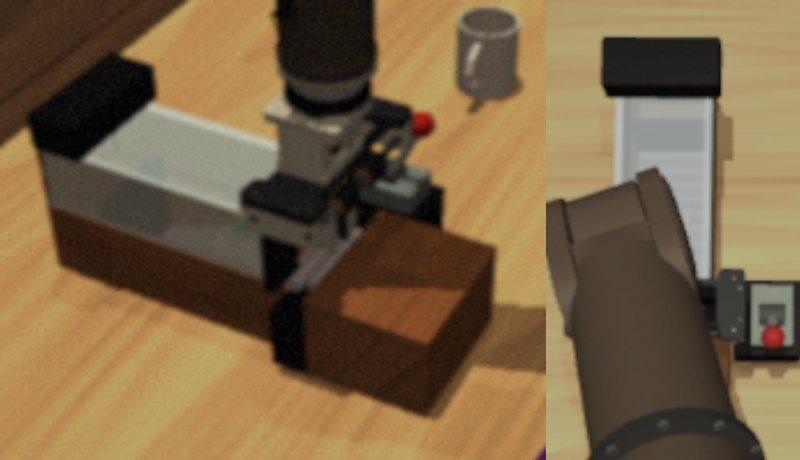

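The picture shows green at (243,220), just behind the black wall, so the box is through the mouth, and the lever is still on the shelf side. I back off a little and track the green pixels by numbers.

```bash
cat >> h.py <<'E'
def green(c):
    im=eyes.read_camera(c).astype(int);x0,x1,y0,y1=(115,260,130,270) if c=='side' else (225,280,75,180)
    r=im[y0:y1,x0:x1];m=(r[...,1]-r[...,2]>12)&(r[...,1]-r[...,0]>8)
    q=np.argwhere(m);print(c,len(q),(q.mean(0)[::-1]+[x0,y0]).round(1) if len(q) else None)
E
python3 -m jog '[[[0.04,0,0],0,0.2],[[0,0,0],0,0.2],[[0,0,0],0,0.2],[[0,0,0],0,0.2]]'
python3 - <<'E'
from h import *
green('side');green('top')
for x in(35,60,100,150,175):
  z=95-(x+17)*.344+42;print(x,proj('side',[601+x,56-.018*x,z]).round(),proj('top',[601+x,56-.018*x,z]).round())
E
python3 -m jog '[[[-0.2,0,0],0,0.2],[[-0.4,0,0],0,0.2],[[-0.4,0,0],0,0.2],[[-0.2,0,-0.2],0,0.2],[[0,0,-0.4],0,0],[[0,0,-0.4],0,0],[[0,0,0],0,0]]'
python3 - <<'E'
from h import *
green('side');green('top')
E
```

```text
time: 10.55
tcp_pos: [590.2, 56.3, 167.2]
tool_rot: [3.142, 0.0, -0.019]
wrist_force: [-2.0, 0.4, 0.9]
opening: 18.7
grasp_force: 1.2
side 15 [173.3 205.5]
top 10 [253.7 107.5]
35 [219. 202.] [251. 156.]
60 [211. 202.] [252. 147.]
100 [197. 202.] [252. 134.]
150 [181. 202.] [253. 117.]
175 [173. 202.] [254. 109.]
time: 11.35
tcp_pos: [473.2, 59.3, 272.5]
tool_rot: [-3.14, -0.01, -0.019]
wrist_force: [0.2, -0.2, 0.1]
opening: 1.8
grasp_force: 0.0
side 8 [173.8 205.2]
top 12 [253.8 107.3]
```

The box lies at about cabinet x 175 mm, against the stop, and the hand is clear. Before the lever I check that the flap is shut.

Run:
```python
from h import *
import numpy as np
s=observe();a=cv2.resize(eyes.read_camera('wrist')[:230],None,fx=1.4,fy=1.4)
im=eyes.read_camera('side');b=cv2.resize(im[125:285,115:310],None,fx=2.,fy=1.6);b=b[:256]
o=np.zeros((578,784,3),np.uint8);o[:322]=a;o[322:578,:b.shape[1]]=b
t=cv2.resize(eyes.read_camera('top')[50:235,215:320],None,fx=1.4,fy=1.38);o[322:322+t.shape[0],400:400+t.shape[1]]=t[:256]
cv2.imwrite('pics/last.png',o);go([508,-68.8,272],-.018)
```

```text
t 11.6 tcp [470.   58.3 266.2] rot [ 3.141e+00  2.000e-03 -1.900e-02] | shift [ 0.404  1.264 -0.058] spin -0.0003
```

View pics/last.png

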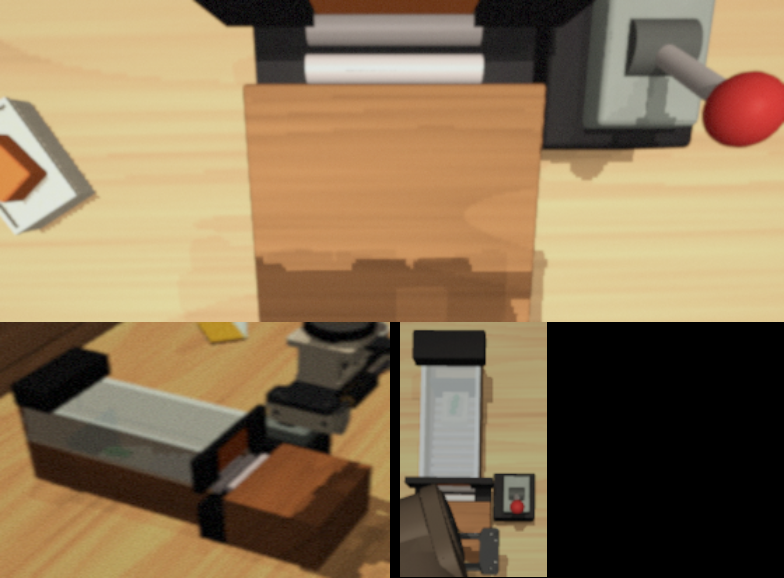

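The box lies on the chute near the stop (green at (115,450) in the side inset). The orange flap hangs shut in the mouth at (235,440), and the lever still leans to the shelf side. Now the lever.

```bash
python3 -m jog '[[[0.1,0.31,0],0,0],[[0.1,0.31,0],0,0],[[0.1,0.32,0],0,0],[[0.1,0.32,0],0,0],[[0,0,0],0,0],[[0,0,0.2],0,0],[[0,0,0.2],0,0],[[0,0,0.05],0,0],[[0,0,0],0,0]]'
python3 - <<'E'
from h import *
go([604,-68.8,222],-.018)
E
```

```text
time: 12.5
tcp_pos: [507.3, -67.7, 221.0]
tool_rot: [-3.141, 0.003, -0.018]
wrist_force: [-0.1, -0.9, -0.5]
opening: 0.8
grasp_force: 0.0
t 12.5 tcp [507.3 -67.7 221. ] rot [-3.141e+00  3.000e-03 -1.800e-02] | shift [ 0.967 -0.007 -0.013] spin -0.0001
```

```bash
python3 -m jog '[[[0.15,0,0],0,0],[[0.15,0,0],0,0],[[0.15,0,0],0,0],[[0.15,0,0],0,0],[[0.15,0,0],0,0],[[0.1,0,0],0,0],[[0.08,0,0],0,0],[[0,0,0],0,0]]'; python3 -m jog '[[[0.03,0,0],0,0],[[0,0,0],0,0]]'
```

```text
time: 13.3
tcp_pos: [601.9, -69.7, 222.4]
tool_rot: [-3.142, -0.001, -0.019]
wrist_force: [0.1, 0.3, 0.1]
opening: 0.5
grasp_force: 0.0
time: 13.5
tcp_pos: [603.6, -69.9, 222.2]
tool_rot: [3.142, 0.001, -0.019]
wrist_force: [-0.9, 0.1, -0.1]
opening: 0.1
grasp_force: 0.6
```

```bash
python3 -m jog '[[[0.03,0,0],0,0],[[0,0,0],0,0]]';python3 -m jog '[[[0.03,0,0],0,0],[[0,0,0],0,0]]'
```

```text
time: 13.7
tcp_pos: [604.6, -69.9, 221.8]
tool_rot: [3.142, 0.006, -0.019]
wrist_force: [-10.1, 1.2, 5.4]
opening: 0.2
grasp_force: 5.5
time: 13.9
tcp_pos: [605.3, -69.9, 221.4]
tool_rot: [3.142, 0.011, -0.019]
wrist_force: [-19.1, 0.8, 10.4]
opening: 0.5
grasp_force: 10.5
```

The knob is against its end stop. I back away and check the lever and the box.

```bash
python3 -m jog '[[[-0.2,0,0],0,0],[[-0.4,0,0],0,0],[[-0.4,0,0],0,0],[[0,0,-0.3],0,0],[[-0.3,0,-0.3],0,0],[[-0.4,0,0],0,0],[[0,0,0],0,0],[[0,0,0],0,0]]'
python3 - <<'E'
from h import *
im=eyes.read_camera('side');hsv=cv2.cvtColor(im,cv2.COLOR_BGR2HSV)
m=((hsv[...,1]>170)&((hsv[...,0]<6)|(hsv[...,0]>174))&(hsv[...,2]>110));q=np.argwhere(m[140:260,230:320])[:,::-1];print('knob side',len(q),q.mean(0)+[230,140] if len(q) else 0)
im=eyes.read_camera('top');hsv=cv2.cvtColor(im,cv2.COLOR_BGR2HSV)
m=((hsv[...,1]>170)&((hsv[...,0]<6)|(hsv[...,0]>174))&(hsv[...,2]>110));q=np.argwhere(m[140:210,280:320])[:,::-1];print('knob top',len(q),q.mean(0)+[280,140] if len(q) else 0)
for a in(.35,.5):
  X=[588.7+80*np.sin(a),-68.8,97+80*np.cos(a)];print(a,proj('side',X),proj('top',X))
green('side');green('top')
for n in('orange_box','grey_box','mug'): print(n,[np.round(d['extent']) for d in nets.spot_in('top',n)[:1]])
E
```

```text
time: 14.7
tcp_pos: [439.8, -67.0, 282.9]
tool_rot: [3.141, -0.002, -0.019]
wrist_force: [0.6, -0.0, 0.1]
opening: 0.5
grasp_force: 0.0
knob side 28 [246.25       159.03571429]
knob top 58 [298.60344828 154.93103448]
0.35 [249.56724259 160.8754651 ] [298.64896893 159.21608011]
0.5 [245.77484607 161.44479555] [298.57258816 155.27180529]
side 5 [174.6 205.4]
top 11 [253.6 106.9]
orange_box [array([154., 183., 180., 211.])]
grey_box [array([371., 235., 391., 262.])]
mug [array([394., 147., 442., 180.])]
```

The lever is fully over at about 1.0, the box is at its stop and the bystanders are unmoved.

```bash
python3 -c "
from cell import job
print(job.finish_job())"
```

```text
the job is handed in; nothing more can be done
None
```

I handed the job in at about 15 s: by the cameras the green specimen box lies inside the cabinet at its stop, the flap was shut before I touched the lever, the lamp lever is fully on, and the other boxes and mug have not moved; no verdict came back.

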